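# Shut the mill's filler caps and hold its crank over the spindle

### The arm

A 6-joint arm with a two-finger parallel gripper is mounted at the origin on the work surface. World frame = base frame: x ahead of the robot, y to its left, z up, the work surface at z = 0. Lengths are in m, angles in degrees, forces in N, time in s.
With the tool pointing down it reaches from about 0.35 to 0.8 m from the base axis. Payload 7.3 kg.
Tool frame: the origin (TCP) lies on the centre line of the jaws, within the pads' length; the fingertips stand 14 mm ahead of it and the grasp point (between the pads) lies 5 mm behind it; z points along the fingers, y is the direction in which the jaws open and shut (so a half turn about z gives the same grasp; the last joint's range is limited). The gripper opens to 85 mm and grips with 20 to 120 N. Pads are 22 mm wide; open, the fingers measure 114 mm over their backs; the gripper's body (76 mm by 85 mm) begins 54 mm behind the grasp point. The pads swing forward as they close: fully open they stand 13 mm farther back than shut.
Start: joints at [-8.365, 19.595, 87.324, -0, 73.075, -8.365], TCP at [0.525, 0, 0.245] pointing down, gripper open.
Joint ranges: [-145.02, 145.02], [-44.19, 115.74], [2.07, 154.8], [-57.11, 237.11], [16.16, 152.29], [-177.93, 177.93]. Speed limits (degrees/s): [147.25, 147.25, 180, 180, 180, 180].

### API

Orientations are given as a 3x3 rotation matrix whose columns are the frame's x, y, z axes.
In Python, from cell import arm, viewer gives the robot as it stands. The module is installed in compiled form; this text tells all that it offers.
- The arm moves only by the shell command python3 -m inch 'ROWS'. ROWS is a JSON object of lists of equal length, an entry for each row: "claw": the closure in counts, from 0 (fully open) to 255 (shut); "xyz": the shift along the world's x, y, z in m, a list of three; "delta_rot": the turn, a rotation vector about the world's x, y, z in rad, a list of three. In form: {"claw": [claw, ...], "xyz": [[dx, dy, dz], ...], "delta_rot": [[rx, ry, rz], ...]}. A call has exactly 8 rows; each row shifts and turns the commanded pose from where the row before left it; what a row does not reach is not made up. A row lasts 1/8 s, in which the tool goes at most 62.5 mm and 10.7 degrees, less where a joint would pass 70% of its speed; a pose out of reach is approached as far as the arm can. A call is refused whole if a number of a shift passes 0.0625 or a number of a turn 0.188, either way. A call with a gripper value outside its range is refused whole. The fingers move at their own pace and stop on an object; the grip force is fixed at half the most. Time passes only in rows, so rows that do not move let the fingers close, or fill a call up. It gives the time, the measured TCP pose, the force and the opening at its end, in the units of the state.
- arm.state(): the state, without advancing time (a new reading comes with each control period).
- viewer.read_camera(name): name is "scene" or "side" or "wrist"; returns a dict with "img" (400x640x3 uint8, red, green, blue), "depth" (400x640 float32, m along the optical axis (not along the pixel's ray), 0 where there is no reading), "camera_matrix" (3x3 intrinsics, pixels), "origin" and "attitude" of the camera in the world; the wrist camera has in their place "tool_from_camera" (4x4, takes a point from camera to tool coordinates, whose origin is the TCP and whose axes are the flange's). Camera axes: x right, y up, looking along -z (the intrinsics and any distortion apply to the point x, -y, -z); pixel columns grow to the right and rows downward; lengths in m; the calibration is good to about 2 mm. A picture is of the moment at which its call begins: read the wrist's pose just before it.
- arm.sign_off(): hands the job in, once; it reports no verdict.
The state is a dict: "time": time; "qpos": joint angles; "qd": joint speeds; "joint_torque": joint torques, N m; "tcp_pos": TCP position; "ee_rot": TCP orientation; "wrist_force": force on the tool from outside, world axes, zero at the start; "wrist_torque": the same for the moment, N m; "gripper_width": finger opening in m.
Only numpy, scipy, OpenCV 4.12 (cv2) and the standard library are available. Lean on these libraries where they do the work, as an engineer would, in place of code of your own. Each camera call takes 0.05 s, during which the arm holds its last target.

### The job

Both filler caps on top of the hand mill are standing open and would foul the crank: press both fully shut first. Then pick up the mill's crank from the table by its balance point and bring its heavy hub over the mill's square spindle. Finish while still holding the crank there, level and still, the hub centred a few centimetres clear above the spindle and the caps still shut; do not put it on or let go, and leave the other things on the table where they are.

Things in the scene. Friction and masses are not known exactly. Their poses are not given: they have to be found in the camera images.
- mill: Hand mill, fixed: round wooden drum 128 mm across on a dark base 156 mm across, metal deck 144 mm across, its top 150 mm above the table. Origin: centre of its underside; z up; drawer front on its -x side. On the deck: the spindle in the middle, and a filler tube (32 mm across, mouth at 168 mm) 42 mm to each side, at +y and -y of the mill.
- spindle_top (a point): Centre of the top of the mill's upright square spindle (10 mm square, in the middle of the deck), 190 mm above the table.
- cap_left (a joint): Hinge of the black flip cap of the mill's +y filler tube: 0 = shut flat on the tube, 1.57 = upright, 2.0 = stop, leaning outwards. Stiff hinge (0.02 N m): stays where left. The cap is a disc 36 mm across, 5 mm thick, its centre 21 mm and its tab's end 47 mm from the hinge; shut, its top is 173 mm above the table.
- cap_left_hinge (a point): Middle of the left cap's hinge axis: in the mill's frame x 0, y +63 mm, z 170 mm (outer side of the +y tube). The axis lies along the mill's x; the cap swings from outside inwards over the tube as it shuts.
- cap_right (a joint): Hinge of the flip cap of the mill's -y filler tube, mirror image of cap_left: 0 = shut, 1.57 = upright, 2.0 = stop.
- cap_right_hinge (a point): Middle of the right cap's hinge axis: in the mill's frame x 0, y -63 mm, z 170 mm.
- crank: The mill's loose crank, 0.3 to 0.6 kg, lying level: dark round hub (42 mm across, 34 high, hollow below) at its -x end, straight bar along x (12 mm wide, 14 to 28 mm above the underside), and at the +x end a boss with an upright pale wooden knob 30 mm across, top at 72 mm. Hub axis to knob axis 160 mm. Origin: on the table, straight below the balance point; z up.
- balance (a point): Balance point (centre of mass along the bar) of the crank, in the middle of the bar's section, 21 mm above the underside: 46 mm from the hub's axis and 114 mm from the knob's axis.
- hub_foot (a point): Centre of the hub's underside: 46 mm from the crank's origin along its -x.
- beer_a: Bystander: amber swing-top bottle, 66 mm across, 250 mm tall. Origin at the centre of its underside.
- beer_b: Bystander: another amber swing-top bottle, same size.
- tumbler: Bystander: drinking glass, 68 mm across, 100 mm tall.
- dish: Bystander: white bowl, 120 mm across, 45 mm high.
- pepper: Bystander: small glass jar with a metal cap, 42 mm across, 75 mm tall.
- egg_cup: Bystander: blue egg cup, 44 mm across, 60 mm tall.

How it is judged:
By the outcome, as a careful person would: the job done as asked, in the order asked, and still so for the second after the job is handed in, while the arm keeps its last pose, push and grip.
It also fails if it takes over 56 s, if anything falls off the work surface, if the arm or the gripper's body presses on something with over 40 N, if the wrist force passes 120 N, or if a joint passes its speed limit or range.

## Working session

There is one attempt and no reset: what is moved stays moved. The work goes in short steps, Python scripts to look and compute and a shell command to move; the robot and the scene stay as the last step left them, time stands still between calls to the robot, and variables do not carry over. Pictures are saved under pics/ and viewed, and the job is handed in when it is done.

```bash
ls; mkdir -p pics; cat > h.py <<'E'
import numpy as np, cv2
from cell import arm, viewer
def shot(n,name):
    s=arm.state(); c=viewer.read_camera(n); 
    if n=="wrist":
        T=np.eye(4); T[:3,:3]=s["ee_rot"]; T[:3,3]=s["tcp_pos"]; M=T@np.array(c["tool_from_camera"]); c["R"]=M[:3,:3]; c["o"]=M[:3,3]
    else: c["R"]=np.array(c["attitude"]); c["o"]=np.array(c["origin"])
    cv2.imwrite(f"pics/{name}.png",c["img"][:,:,::-1])
    np.savez(f"pics/{name}.npz",img=c["img"],depth=c["depth"],K=c["camera_matrix"],R=c["R"],o=c["o"])
    return c
def cloud(c):
    K=np.array(c["K"] if "K" in c else c["camera_matrix"]); d=c["depth"]; v,u=np.mgrid[:400,:640]
    P=np.stack([(u-K[0,2])/K[0,0]*d,-(v-K[1,2])/K[1,1]*d,-d],-1)
    W=P@np.array(c["R"]).T+c["o"]; W[d==0]=np.nan; return W
def load(n): return dict(np.load(f"pics/{n}.npz"))
def onplane(c,u,v,z):
    K=c["K"]; r=c["R"]@np.array([(u-K[0,2])/K[0,0],-(v-K[1,2])/K[1,1],-1]); return c["o"]+r*(z-c["o"][2])/r[2]
E
python3 - <<'E'
from h import *
for n in ("scene","side","wrist"):
    c=shot(n,n+"0"); print(n,c["o"],c["R"].round(3).tolist(),[k for k in c], np.array(c["camera_matrix"]).round(1).tolist())
print(arm.state())
E
```

```text
pics
scene [0.92323454 0.55371973 1.01168957] [[-0.857, -0.401, 0.323], [0.515, -0.688, 0.512], [0.016, 0.605, 0.796]] ['img', 'depth', 'camera_matrix', 'origin', 'attitude', 'R', 'o'] [[412.6, 0.0, 317.7], [0.0, 412.6, 196.1], [0.0, 0.0, 1.0]]
side [0.46083093 1.06220683 1.21919515] [[-0.996, 0.066, -0.06], [-0.089, -0.708, 0.701], [0.004, 0.704, 0.711]] ['img', 'depth', 'camera_matrix', 'origin', 'attitude', 'R', 'o'] [[467.3, 0.0, 318.3], [0.0, 467.3, 200.1], [0.0, 0.0, 1.0]]
wrist [0.52566599 0.07056785 0.37338903] [[1.0, -0.002, 0.002], [0.002, 0.961, 0.277], [-0.002, -0.277, 0.961]] ['img', 'depth', 'camera_matrix', 'tool_from_camera', 'R', 'o'] [[303.6, 0.0, 318.5], [0.0, 303.6, 199.6], [0.0, 0.0, 1.0]]
{'time': 0.15, 'qpos': array([-8.36439433e+00,  1.96302520e+01,  8.73652649e+01, -7.67650540e-04,
        7.30732008e+01, -8.36364612e+00]), 'qd': array([ 0.01136252, -0.15303151, -0.17014736,  0.02472772, -0.04551568,
        0.03052832]), 'joint_torque': array([ 1.24654900e-03, -4.33907533e+01, -2.46148127e+01, -9.02174702e-05,
        5.71925848e-03,  3.60333468e-05]), 'tcp_pos': array([5.24719511e-01, 6.68532968e-05, 2.44754845e-01]), 'ee_rot': array([[ 9.24638121e-06,  9.99999294e-01, -1.18845752e-03],
       [ 9.99999987e-01, -9.05411151e-06,  1.61786151e-04],
       [ 1.61775276e-04, -1.18845900e-03, -9.99999281e-01]]), 'wrist_force': array([-0.35989965, -0.26283581, -0.53113037]), 'wrist_torque': array([-0.02202084,  0.00383935,  0.0475497 ]), 'gripper_width': 0.08515771409916327}
```

View pics/scene0.png

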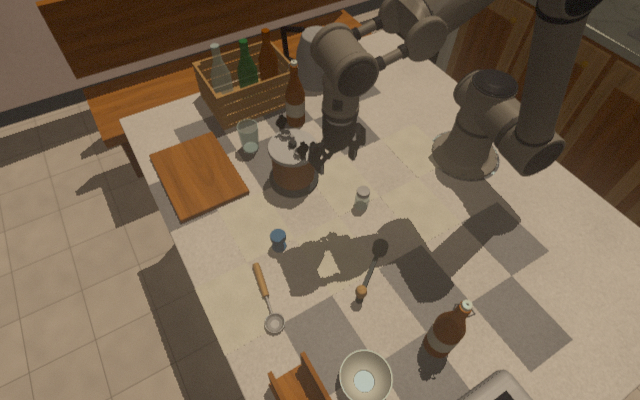

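View pics/side0.png

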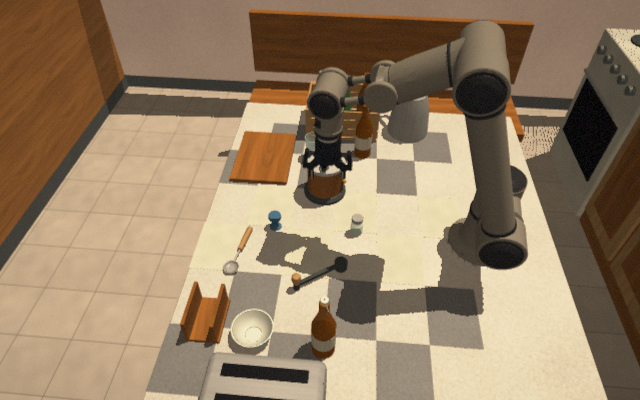

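View pics/wrist0.png

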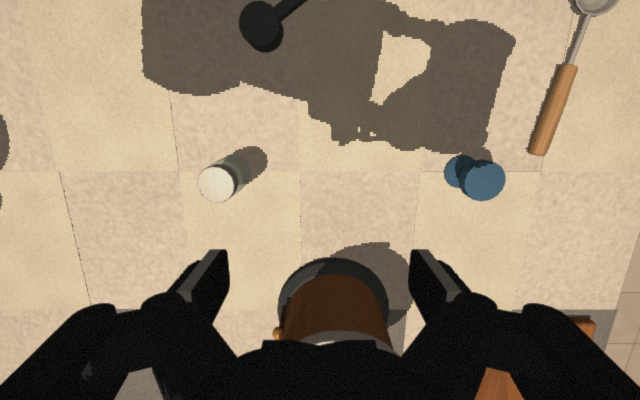

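```bash
python3 - <<'E'
from h import *
for n,(a,b,x,y) in dict(scene0=(100,210,220,400),side0=(130,220,270,390)).items():
    c=load(n); im=c["img"][a:b,x:y,::-1]; cv2.imwrite(f"pics/z{n}.png",cv2.resize(im,None,fx=4.4,fy=4.4,interpolation=cv2.INTER_CUBIC))
    W=cloud(c)
    R=W[a:b,x:y].reshape(-1,3); g=np.all(np.isfinite(R),1)
    R=R[g]; R=R[(R[:,2]>.13)&(R[:,2]<.23)&(abs(R[:,0]-.52)<.2)]
    print(n,len(R)); 
    for z in np.arange(.13,.23,.01):
        q=R[(R[:,2]>=z)&(R[:,2]<z+.01)]
        if len(q): print(z.round(2),len(q),q.mean(0).round(3),q.min(0).round(3),q.max(0).round(3))
E
```

```text
scene0 1516
0.13 37 [ 0.581 -0.154  0.137] [ 0.53  -0.508  0.131] [ 0.638 -0.123  0.14 ]
0.14 667 [ 0.559 -0.192  0.148] [ 0.472 -0.267  0.14 ] [ 0.616 -0.124  0.15 ]
0.15 419 [ 0.551 -0.198  0.152] [ 0.474 -0.262  0.15 ] [ 0.615 -0.123  0.16 ]
0.16 131 [ 0.547 -0.201  0.165] [ 0.529 -0.259  0.16 ] [ 0.561 -0.127  0.17 ]
0.17 49 [ 0.545 -0.192  0.175] [ 0.532 -0.261  0.17 ] [ 0.554 -0.128  0.18 ]
0.18 72 [ 0.544 -0.194  0.185] [ 0.526 -0.261  0.18 ] [ 0.561 -0.129  0.19 ]
0.19 66 [ 0.545 -0.189  0.195] [ 0.527 -0.26   0.19 ] [ 0.562 -0.127  0.2  ]
0.2 52 [ 0.545 -0.191  0.205] [ 0.53  -0.264  0.2  ] [ 0.558 -0.13   0.209]
0.21 23 [ 0.544 -0.194  0.214] [ 0.537 -0.263  0.21 ] [ 0.55  -0.132  0.219]
side0 335
0.13 64 [ 0.477 -0.256  0.135] [ 0.384 -0.407  0.13 ] [ 0.601 -0.123  0.14 ]
0.14 181 [ 0.537 -0.154  0.147] [ 0.404 -0.394  0.14 ] [ 0.605 -0.117  0.15 ]
0.15 58 [ 0.546 -0.149  0.152] [ 0.478 -0.244  0.15 ] [ 0.601 -0.12   0.159]
0.16 16 [ 0.543 -0.134  0.164] [ 0.531 -0.146  0.16 ] [ 0.558 -0.124  0.17 ]
0.17 13 [ 0.544 -0.129  0.175] [ 0.534 -0.132  0.171] [ 0.554 -0.125  0.178]
0.18 3 [ 0.556 -0.128  0.184] [ 0.554 -0.129  0.181] [ 0.557 -0.127  0.187]
```

View pics/zscene0.png

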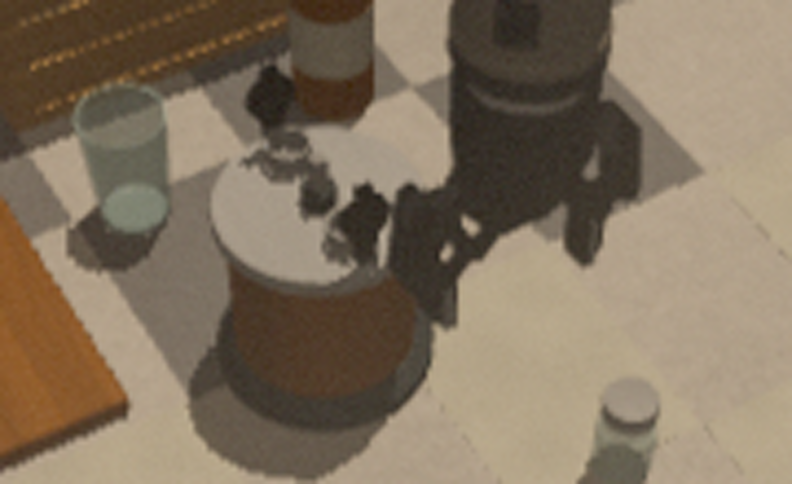

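View pics/zside0.png

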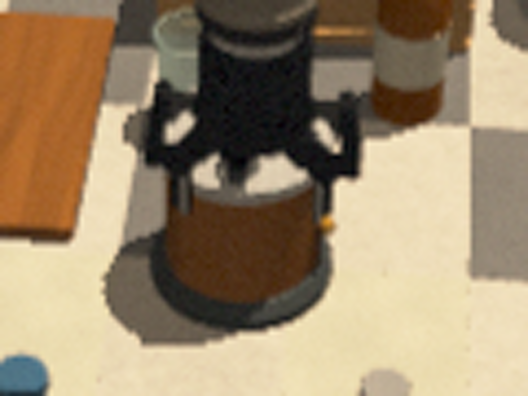

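```bash
python3 - <<'E'
from h import *
c=load("scene0"); W=cloud(c)
sub=W[100:210,220:400].reshape(-1,3); sub=sub[np.all(np.isfinite(sub),1)]
near=np.hypot(sub[:,0]-.545,sub[:,1]+.193)<.085
sub=sub[near]
deck=sub[(sub[:,2]>.143)&(sub[:,2]<.157)]
(cx,cy),r=cv2.minEnclosingCircle(deck[:,:2].astype(np.float32)); print("deck",cx,cy,r,len(deck))
from scipy.optimize import least_squares
for nm,sel in dict(L=sub[:,1]>-.165,S=abs(sub[:,1]+.193)<.02,R=sub[:,1]<-.225).items():
    q=sub[sel&(sub[:,2]>.16)]
    print(nm,len(q))
    for z in np.arange(.16,.225,.005):
        k=q[(q[:,2]>=z)&(q[:,2]<z+.005)]
        if len(k): print(z.round(3),len(k),k.mean(0).round(4),k[:,1].min().round(4),k[:,1].max().round(4),k[:,0].min().round(4),k[:,0].max().round(4))
# crank
s=cloud(load("side0"))
for nm,Wn,ab in (("scene",W,(225,310,340,400)),("side",s,(250,300,280,360))):
    a,b,x,y=ab; q=Wn[a:b,x:y].reshape(-1,3); im=load(nm+"0")["img"][a:b,x:y].reshape(-1,3)
    ok=np.all(np.isfinite(q),1)&(q[:,2]>.009)&(q[:,2]<.09); q=q[ok]
    print(nm,len(q),q.mean(0),q.min(0),q.max(0))
    dd=q[:,:2]-q[:,:2].mean(0); w,V=np.linalg.eigh(dd.T@dd); t=dd@V[:,1]; print(V[:,1])
    for k in np.linspace(t.min(),t.max(),12)[:-1]:
        m=(t>=k)&(t<k+(t.max()-t.min())/11); print((k).round(3),m.sum(),q[m].mean(0).round(4),q[m][:,2].max().round(3))
E
```

```text
deck 0.5433809757232666 -0.19489847123622894 0.07368357479572296 1028
L 150
0.16 17 [ 0.5496 -0.1381  0.1626] -0.1535 -0.1293 0.5364 0.5604
0.165 10 [ 0.5538 -0.1469  0.1673] -0.1645 -0.1271 0.5436 0.5606
0.17 10 [ 0.5466 -0.1306  0.1716] -0.1344 -0.1277 0.5381 0.5526
0.175 10 [ 0.5431 -0.1304  0.1775] -0.1321 -0.1277 0.5336 0.5531
0.18 14 [ 0.5423 -0.1316  0.1817] -0.1336 -0.129 0.5265 0.5584
0.185 15 [ 0.5464 -0.1316  0.1872] -0.1334 -0.13 0.5263 0.561
0.19 20 [ 0.5445 -0.1314  0.1926] -0.135 -0.1273 0.527 0.5623
0.195 14 [ 0.5452 -0.1324  0.1974] -0.1347 -0.1289 0.5285 0.5616
0.2 17 [ 0.5455 -0.1329  0.2021] -0.1357 -0.1298 0.531 0.5582
0.205 11 [ 0.5447 -0.1334  0.2075] -0.1358 -0.1309 0.5353 0.5527
0.21 8 [ 0.5443 -0.1341  0.2123] -0.1369 -0.1315 0.538 0.5503
0.215 4 [ 0.542  -0.1352  0.2163] -0.1367 -0.1329 0.5387 0.5458
S 66
0.16 26 [ 0.5469 -0.1918  0.1632] -0.2061 -0.1841 0.5338 0.557
0.165 12 [ 0.547  -0.1924  0.1675] -0.2053 -0.1825 0.5401 0.5536
0.17 3 [ 0.5403 -0.1899  0.1742] -0.1916 -0.1872 0.5386 0.5415
0.175 7 [ 0.5474 -0.1924  0.177 ] -0.1954 -0.1888 0.5448 0.5491
0
[... 1382 characters left out ...]
[0.4976 0.1783 0.0268] 0.03
0.042 67 [0.4801 0.1666 0.0266] 0.038
0.06 96 [0.4689 0.1582 0.0307] 0.04
0.078 56 [0.4562 0.1483 0.033 ] 0.036
side 485 [0.52716419 0.20475979 0.03231554] [0.44520376 0.13555758 0.00904674] [0.60799865 0.26377104 0.0739263 ]
[-0.82017144 -0.57211783]
-0.096 98 [0.5975 0.2557 0.0491] 0.074
-0.079 40 [0.5855 0.2465 0.0428] 0.07
-0.061 31 [0.5713 0.2329 0.0242] 0.032
-0.043 27 [0.5562 0.2228 0.0247] 0.032
-0.026 29 [0.5418 0.2134 0.0248] 0.031
-0.008 28 [0.528  0.2017 0.0231] 0.034
0.01 26 [0.5137 0.1923 0.0239] 0.031
0.027 29 [0.4987 0.1825 0.0243] 0.032
0.045 40 [0.4819 0.1729 0.0259] 0.036
0.062 81 [0.4676 0.1659 0.0284] 0.039
0.08 55 [0.4555 0.155  0.0303] 0.038
```

```bash
python3 -m inch '{"claw":[255,255,255,255,255,255,255,255],"xyz":[[0.004,-0.02,-0.006],[0.005,-0.02,-0.01],[0.005,-0.02,-0.01],[0.005,-0.02,-0.01],[0,-0.02,0],[0,0,0],[0,0,0],[0,0,0]],"delta_rot":[[0,0,0],[0,0,0],[0,0,0],[0,0,0],[0,0,0],[0,0,0],[0,0,0],[0,0,0]]}'
python3 - <<'E'
from h import *
c=shot("scene","scene1"); shot("wrist","wrist1"); shot("side","side1")
im=load("scene1")["img"][90:220,220:400,::-1]; cv2.imwrite("pics/zs1.png",cv2.resize(im,None,fx=4.4,fy=4.4,interpolation=cv2.INTER_CUBIC))
E
```

```text
time: 1.15
tcp_pos: [0.5441, -0.0994, 0.2097]
ee_rot: [[-0.001, 1.0, 0.001], [1.0, 0.001, -0.0], [-0.0, 0.001, -1.0]]
wrist_force: [-0.8, -0.1, -0.3]
gripper_width: 0.0001
```

View pics/zs1.png

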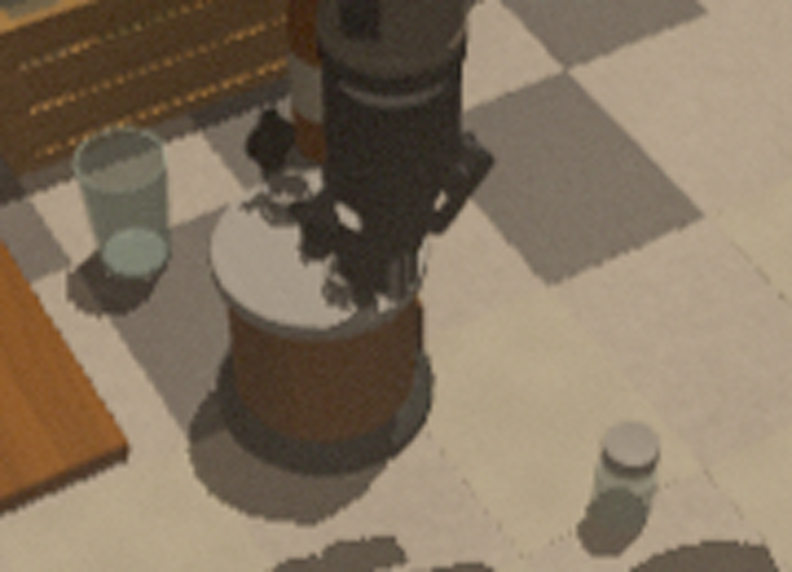

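View pics/wrist1.png

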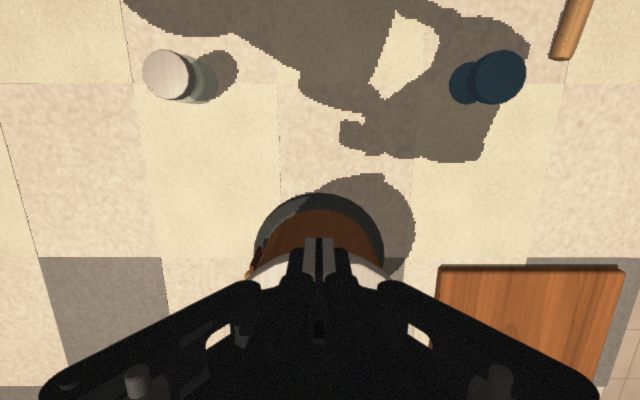

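Fingers are shut (crop around (390,270)), standing just outside the left cap, and the right cap is still up at (270,135). Sweep the left cap inwards and down.

```bash
python3 -m inch '{"claw":[255,255,255,255,255,255,255,255],"xyz":[[0,-0.01,0],[0,-0.01,0],[0,-0.01,0],[0,-0.012,0],[0,-0.011,0],[0,0,-0.006],[0,0,-0.006],[0,0,-0.004]],"delta_rot":[[0,0,0],[0,0,0],[0,0,0],[0,0,0],[0,0,0],[0,0,0],[0,0,0],[0,0,0]]}'
```

```text
time: 2.3
tcp_pos: [0.5439, -0.1527, 0.1927]
ee_rot: [[-0.0, 1.0, -0.001], [1.0, 0.0, 0.0], [0.0, -0.001, -1.0]]
wrist_force: [-0.6, -0.9, 0.9]
gripper_width: 0.0
```

```bash
python3 -m inch '{"claw":[255,255,255,255,255,255,255,255],"xyz":[[0,0,-0.002],[0,0,-0.002],[0,0,-0.001],[0,0,-0.001],[0,0,0],[0,0,0],[0,0,0],[0,0,0]],"delta_rot":[[0,0,0],[0,0,0],[0,0,0],[0,0,0],[0,0,0],[0,0,0],[0,0,0],[0,0,0]]}'
```

```text
time: 3.3
tcp_pos: [0.544, -0.153, 0.1873]
ee_rot: [[0.0, 1.0, 0.0], [1.0, -0.0, 0.0], [0.0, 0.0, -1.0]]
wrist_force: [0.4, 0.6, 0.7]
gripper_width: -0.0002
```

```bash
python3 -m inch '{"claw":[255,255,255,255,255,255,255,255],"xyz":[[0,0,-0.001],[0,0,0],[0,0,-0.001],[0,0,0],[0,0,-0.001],[0,0,0],[0,0,0],[0,0,0]],"delta_rot":[[0,0,0],[0,0,0],[0,0,0],[0,0,0],[0,0,0],[0,0,0],[0,0,0],[0,0,0]]}'
```

```text
time: 4.3
tcp_pos: [0.5442, -0.153, 0.1868]
ee_rot: [[-0.0, 1.0, 0.002], [1.0, 0.0, -0.001], [-0.001, 0.002, -1.0]]
wrist_force: [-5.5, 1.8, 16.8]
gripper_width: -0.0
```

```bash
python3 -m inch '{"claw":[255,255,255,255,255,255,255,255],"xyz":[[0,0,0.02],[0,0,0.03],[0,0,0.025],[0,-0.02,0.005],[0,-0.03,0],[0,-0.03,0],[0,-0.03,0],[0,-0.025,0]],"delta_rot":[[0,0,0],[0,0,0],[0,0,0],[0,0,0],[0,0,0],[0,0,0],[0,0,0],[0,0,0]]}'
python3 - <<'E'
from h import *
c=shot("scene","scene2"); W=cloud(c)
im=c["img"][90:220,220:400,::-1]; cv2.imwrite("pics/zs2.png",cv2.resize(im,None,fx=4.4,fy=4.4,interpolation=cv2.INTER_CUBIC))
q=cloud(load("scene0"))[60:130,280:310].reshape(-1,3); q=q[(q[:,2]>.05)&(q[:,2]<.26)]; print(np.median(q,0),q.min(0),q.max(0))
E
```

```text
time: 5.3
tcp_pos: [0.5434, -0.2901, 0.263]
ee_rot: [[0.001, 1.0, -0.001], [1.0, -0.001, 0.001], [0.001, -0.001, -1.0]]
wrist_force: [-0.2, -0.4, -0.2]
gripper_width: 0.0002
[ 0.40991359 -0.41626544  0.11976072] [ 0.27391213 -0.692123    0.05015128] [ 0.5488076  -0.2482709   0.25070226]
```

View pics/zs2.png

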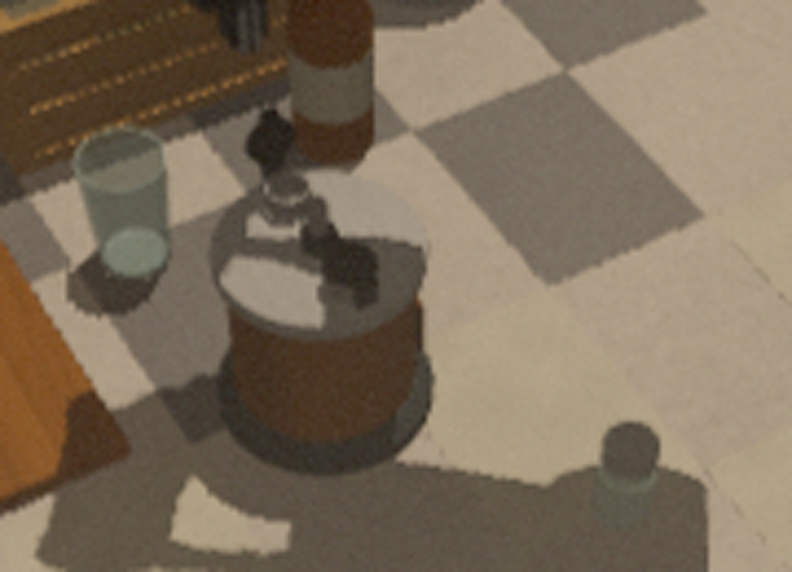

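The left cap lies flat at crop (350,265); the right is still upright at (270,135), with the bottle well clear. Next I lower the fingers outside the right cap and sweep it the other way.

```bash
python3 -m inch '{"claw":[255,255,255,255,255,255,255,255],"xyz":[[0,0,-0.027],[0,0,-0.027],[0,0,0],[0,0.011,0],[0,0.011,0],[0,0.011,0],[0,0.011,0],[0,0.01,0]],"delta_rot":[[0,0,0],[0,0,0],[0,0,0],[0,0,0],[0,0,0],[0,0,0],[0,0,0],[0,0,0]]}' && python3 -m inch '{"claw":[255,255,255,255,255,255,255,255],"xyz":[[0,0,-0.006],[0,0,-0.006],[0,0,-0.004],[0,0,-0.002],[0,0,-0.002],[0,0,-0.002],[0,0,0],[0,0,0]],"delta_rot":[[0,0,0],[0,0,0],[0,0,0],[0,0,0],[0,0,0],[0,0,0],[0,0,0],[0,0,0]]}'
```

```text
time: 6.35
tcp_pos: [0.5441, -0.233, 0.2106]
ee_rot: [[-0.0, 1.0, 0.0], [1.0, 0.0, -0.0], [-0.0, 0.0, -1.0]]
wrist_force: [0.7, -0.5, 1.0]
gripper_width: -0.0001
time: 7.35
tcp_pos: [0.544, -0.234, 0.1883]
ee_rot: [[0.0, 1.0, 0.0], [1.0, -0.0, -0.0], [-0.0, 0.0, -1.0]]
wrist_force: [-0.8, 0.4, 0.3]
gripper_width: 0.0002
```

```bash
python3 -m inch '{"claw":[255,255,255,255,255,255,255,255],"xyz":[[0,0,-0.001],[0,0,0],[0,0,-0.001],[0,0,0],[0,0,-0.001],[0,0,0],[0,0,-0.001],[0,0,0]],"delta_rot":[[0,0,0],[0,0,0],[0,0,0],[0,0,0],[0,0,0],[0,0,0],[0,0,0],[0,0,0]]}'
```

```text
time: 8.35
tcp_pos: [0.5442, -0.234, 0.1868]
ee_rot: [[-0.0, 1.0, 0.002], [1.0, 0.0, -0.001], [-0.001, 0.002, -1.0]]
wrist_force: [-4.6, 2.1, 16.1]
gripper_width: 0.0002
```

```bash
python3 -m inch '{"claw":[255,255,255,255,0,0,0,0],"xyz":[[0,0,0.03],[0,0,0.04],[0,0.05,0],[0,0.05,0],[0,0.05,0],[-0.01,0.05,0],[-0.01,0.05,0],[-0.01,0.05,0]],"delta_rot":[[0,0,0],[0,0,0],[0,0,0],[0,0,0],[0,0,0],[0,0,0],[0,0,0],[0,0,0]]}'
python3 - <<'E'
from h import *
c=shot("scene","scene3"); shot("side","side3"); shot("wrist","wrist3")
a=c["img"][90:220,220:400,::-1];b=load("side3")["img"][130:220,270,::-1]
im=np.hstack([a,load("side3")["img"][100:230,240:400,::-1]]); cv2.imwrite("pics/zs3.png",cv2.resize(im,None,fx=2.3,fy=2.3,interpolation=cv2.INTER_CUBIC))
E
```

```text
time: 9.35
tcp_pos: [0.5135, 0.0675, 0.2542]
ee_rot: [[0.0, 1.0, 0.0], [1.0, -0.0, 0.0], [0.0, 0.0, -1.0]]
wrist_force: [0.8, -0.4, -0.1]
gripper_width: 0.072
```

View pics/zs3.png

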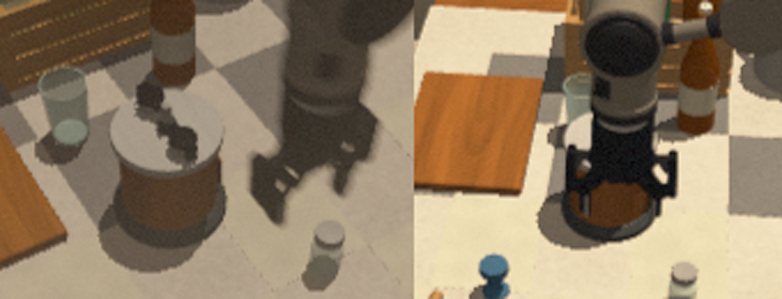

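View pics/wrist3.png

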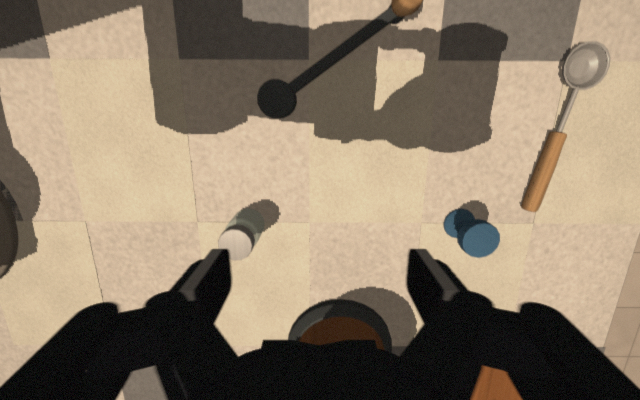

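```bash
python3 - <<'E'
from h import *
c=load("scene3"); W=cloud(c)
sub=W[90:220,220:330].reshape(-1,3); sub=sub[np.all(np.isfinite(sub),1)]
sub=sub[np.hypot(sub[:,0]-.545,sub[:,1]+.193)<.09]
deck=sub[(sub[:,2]>.144)&(sub[:,2]<.156)]
print("deck",cv2.minEnclosingCircle(deck[:,:2].astype(np.float32)))
for nm,s in dict(L=sub[:,1]>-.165,S=np.hypot(sub[:,0]-.545,sub[:,1]+.193)<.015,R=sub[:,1]<-.225).items():
    q=sub[s&(sub[:,2]>.165)]; print(nm,len(q),q.mean(0),q.min(0),q.max(0))
    if nm=="S": q=q[q[:,2]>.185]; print("top",len(q),q.mean(0), np.median(q,0))
    else: print(np.polyfit(q[:,1],q[:,2],1))
w=load("wrist3"); 
im=w["img"].astype(int); D=cloud(w)
m=(im.max(2)<38); m[150:]=0; m[:,:200]=0;m[:,440:]=0
m&=D[:,:,2]>.008
hub=m.copy(); hub[:, 310:]=0; hub[:60]=0
cs,_=cv2.findContours(m.astype(np.uint8),0,1); k=max(cs,key=cv2.contourArea); print(cv2.contourArea(k),cv2.boundingRect(k))
q=D[m]; q=q[np.isfinite(q[:,2])]
x=q[(np.hypot(q[:,0]-.463,q[:,1]-.152)<.035)]; print("hub z",x[:,2].max(), len(x))
t=x[(x[:,2]>.029)&(x[:,2]<.042)]; print("hub circle",cv2.minEnclosingCircle(t[:,:2].astype(np.float32)),t.mean(0))
b=q[(q[:,2]>.02)&(q[:,2]<.034)&(np.hypot(q[:,0]-.463,q[:,1]-.152)>.03)&(np.hypot(q[:,0]-.6,q[:,1]-.25)>.03)]
print(len(b),b.mean(0),cv2.fitLine(b[:,:2].astype(np.float32),2,0,.01,.01).ravel(), b.min(0),b.max(0))
E
```

```text
deck ((0.5450553297996521, -0.1963900923728943), 0.07436303794384003)
L 109 [ 0.54502794 -0.14777852  0.17203576] [ 0.52649214 -0.16463239  0.16517203] [ 0.56153683 -0.13108488  0.17658615]
[-0.08852547  0.1589536 ]
S 42 [ 0.54492448 -0.19201537  0.17895241] [ 0.53751229 -0.20268198  0.16501526] [ 0.55404216 -0.17968237  0.19211198]
top 14 [ 0.54433303 -0.19415515  0.18969221] [ 0.54393929 -0.19344695  0.18977798]
R 91 [ 0.54455305 -0.24059258  0.17207209] [ 0.52626228 -0.26235566  0.1652413 ] [ 0.56044398 -0.22530329  0.17659191]
[-0.00586833  0.17066021]
2143.0 (258, 20, 130, 98)
hub z 0.036506528678937666 1185
hub circle ((0.46991395950317383, 0.157565176486969), 0.024927306920289993) [0.46645926 0.15489719 0.03395057]
1062 [0.53306791 0.20128349 0.02764116] [0.81932575 0.5733283  0.5330679  0.2012835 ] [0.48481088 0.16622033 0.02038801] [0.57873967 0.23365851 0.03108938]
```

```bash
python3 -m inch '{"claw":[0,0,0,0,0,0,0,0],"xyz":[[-0.002,0.02,-0.015],[-0.002,0.02,-0.015],[-0.002,0.02,-0.015],[-0.002,0.02,-0.015],[-0.002,0.02,-0.015],[-0.002,0.012,-0.015],[0,0,0],[0,0,0]],"delta_rot":[[0,0,-0.16],[0,0,-0.16],[0,0,-0.16],[0,0,-0.16],[0,0,-0.16],[0,0,-0.16],[0,0,0],[0,0,0]]}'
python3 - <<'E'
from h import *
c=shot("wrist","wrist4");shot("scene","scene4");shot("side","side4");s=arm.state();print(s["tcp_pos"],s["ee_rot"].round(4).tolist(),s["qpos"].round(1))
E
```

```text
time: 10.5
tcp_pos: [0.5027, 0.1771, 0.1647]
ee_rot: [[0.818, 0.575, 0.001], [0.575, -0.818, -0.0], [0.0, 0.001, -1.0]]
wrist_force: [-0.5, 0.2, 0.3]
gripper_width: 0.0855
[0.5026241  0.17735111 0.16500693] [[0.8189, 0.574, 0.0014], [0.574, -0.8189, 0.0], [0.0011, 0.0007, -1.0]] [11.2 24.8 92.9 -0.  62.2 66.2]
```

View pics/wrist4.png

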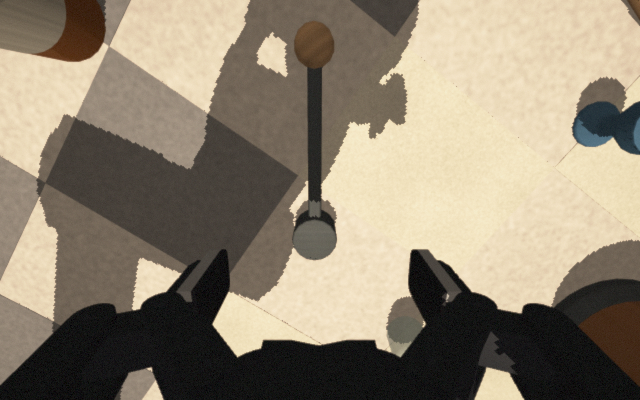

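```bash
python3 - <<'E'
from h import *
w=load("wrist4"); D=cloud(w); im=w["img"].astype(int)
hsv=cv2.cvtColor(w["img"],cv2.COLOR_RGB2HSV)
# hub top: points z .029-.04 near
z=D[:,:,2]
m=(z>.030)&(z<.040); m[:205]=0; m[262:]=0; m[:,:285]=0; m[:,345:]=0
v,u=np.where(m); print("hub px",u.min(),u.max(),v.min(),v.max(),D[m].mean(0), len(u))
t=D[m]; 
cs,_=cv2.findContours(m.astype(np.uint8),0,1);k=max(cs,key=cv2.contourArea);(cu,cv),r=cv2.minEnclosingCircle(k);print("img circle",cu,cv,r,onplane(w,cu,cv,.034))
low=t[(t[:,:2]-[.4645,.1535])@np.array([.819,.574])<.005]
from scipy.optimize import least_squares
e=cv2.convexHull(t[:,:2].astype(np.float32))[:,0]; f=least_squares(lambda p:np.hypot(*(e-p).T)-.021,[.465,.154],loss="soft_l1",f_scale=.001); print("hub",f.x)
k=(z>.066)&(z<.078); k[100:]=0;k[:,:285]=0;k[:,350:]=0
v,u=np.where(k);print("knob px",u.min(),u.max(),v.min(),v.max(),np.nanmean(D[k],0),cv2.minEnclosingCircle(D[k][:,:2].astype(np.float32)))
for row in (80,110,140,170,190):
    b=np.where((im[row,290:340].max(1)<75))[0]+290; print(row,b.min(),b.max(),onplane(w,(b.min()+b.max())/2,row,.028))
c=load("scene0");q=cloud(c)[185:215,350:375].reshape(-1,3);q=q[(q[:,2]>.065)&(q[:,2]<.085)];print("pepper",q.mean(0),len(q))
E
```

```text
hub px 292 336 218 259 [0.46667303 0.15610803 0.03394272] 1466
img circle 314.0813903808594 238.5 22.222570419311523 [0.46683588 0.15627895 0.034     ]
hub [0.46603582 0.15569975]
knob px 296 331 21 61 [0.59627094 0.2469392  0.0684095 ] ((0.5963939428329468, 0.24703265726566315), 0.012474154122173786)
80 307 321 [0.57928874 0.23521544 0.028     ]
110 308 321 [0.56027079 0.22138743 0.028     ]
140 308 321 [0.53997696 0.20716407 0.028     ]
170 308 320 [0.51830095 0.19251242 0.028     ]
190 309 320 [0.50360263 0.18167036 0.028     ]
pepper [0.42118528 0.00159753 0.07343544] 129
```

```bash
python3 -m inch '{"claw":[0,0,0,0,0,0,0,0],"xyz":[[0.0005,0.004,-0.025],[0,0,-0.025],[0,0,-0.025],[0,0,-0.025],[0,0,-0.025],[0,0,-0.015],[0,0,-0.006],[0,0,0]],"delta_rot":[[0,0,0],[0,0,0],[0,0,0],[0,0,0],[0,0,0],[0,0,0],[0,0,0],[0,0,0]]}'
python3 - <<'E'
from h import *
c=shot("wrist","wrist5");s=arm.state();print(s["tcp_pos"],s["wrist_force"])
E
```

```text
time: 11.65
tcp_pos: [0.5028, 0.182, 0.0186]
ee_rot: [[0.819, 0.574, 0.0], [0.574, -0.819, -0.0], [0.0, 0.0, -1.0]]
wrist_force: [-0.3, 0.6, 0.7]
gripper_width: 0.0855
[0.50301448 0.18206753 0.01893151] [-0.08375604  0.67354307 -0.62019021]
```

View pics/wrist5.png

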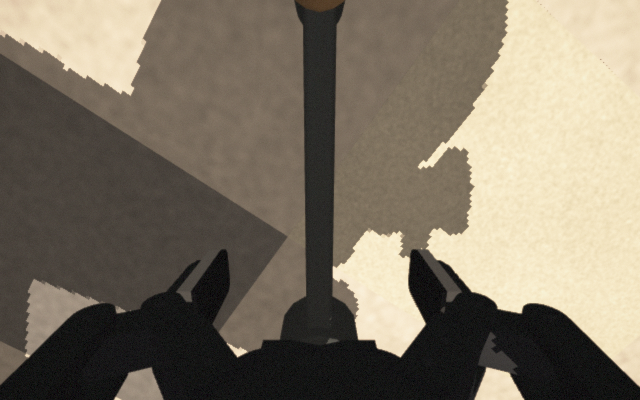

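The bar (column 319) is midway between the fingertips (229 and 411). I close the gripper on it.

```bash
python3 -m inch '{"claw":[255,255,255,255,255,255,255,255],"xyz":[[0,0,0],[0,0,0],[0,0,0],[0,0,0],[0,0,0],[0,0,0],[0,0,0],[0,0,0]],"delta_rot":[[0,0,0],[0,0,0],[0,0,0],[0,0,0],[0,0,0],[0,0,0],[0,0,0],[0,0,0]]}'; python3 -m inch '{"claw":[255,255,255,255,255,255,255,255],"xyz":[[0,0,0],[0,0,0.005],[0,0,0.01],[0,0,0.02],[0,0,0.03],[0,0,0.03],[0,0,0.02],[0,0,0]],"delta_rot":[[0,0,0],[0,0,0],[0,0,0],[0,0,0],[0,0,0],[0,0,0],[0,0,0],[0,0,0]]}'
python3 - <<'E'
from h import *
shot("scene","scene6"); c=shot("side","side6"); c=shot("wrist","wrist6");s=arm.state();print(s["tcp_pos"],s["wrist_force"],s["wrist_torque"],s["gripper_width"])
a=load("scene6")["img"][160:330,300:460,::-1]; b=load("side6")["img"][170:340,250:410,::-1]
cv2.imwrite("pics/zs6.png",cv2.resize(np.hstack([a,b]),None,fx=2.4,fy=2.4,interpolation=cv2.INTER_CUBIC))
E
```

```text
time: 12.7
tcp_pos: [0.5027, 0.182, 0.0186]
ee_rot: [[0.819, 0.574, 0.001], [0.574, -0.819, -0.0], [0.0, 0.0, -1.0]]
wrist_force: [-0.5, -1.1, 4.9]
gripper_width: 0.0105
time: 13.7
tcp_pos: [0.5033, 0.1822, 0.1349]
ee_rot: [[0.819, 0.574, 0.003], [0.574, -0.819, 0.001], [0.003, 0.001, -1.0]]
wrist_force: [0.1, 0.2, -4.4]
gripper_width: 0.0107
[0.50176619 0.18186414 0.13233747] [-0.10378105  0.60305186 -2.24857715] [-0.00562707 -0.01942971 -0.01721469] 0.010628695922887083
```

View pics/zs6.png

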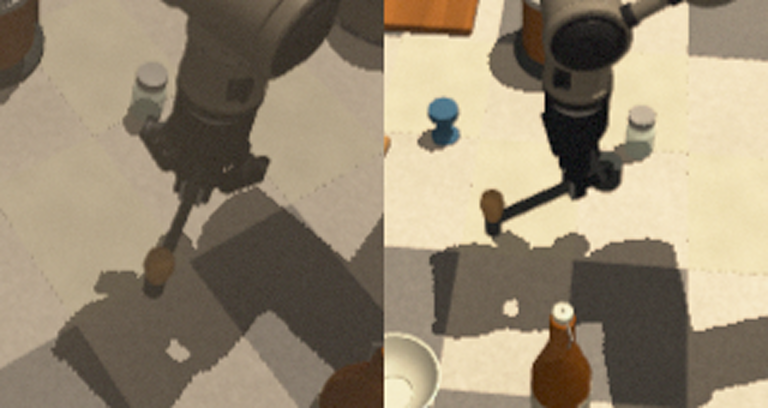

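View pics/wrist6.png

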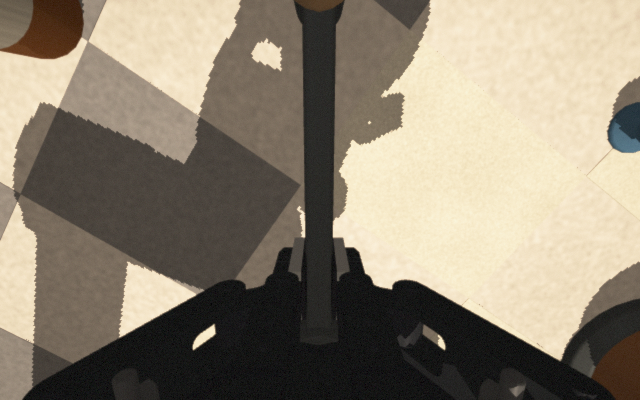

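```bash
python3 - <<'E'
from h import *
w=load("wrist6"); D=cloud(w)
for r in (30,80,130,180,220,240): print(r,np.nanmedian(D[r-3:r+4,312:326].reshape(-1,3),0).round(4))
E
python3 -m inch '{"claw":[255,255,255,255,255,255,255,255],"xyz":[[0,0,0.01],[0,0,0.02],[0,-0.005,0.025],[0.003,-0.015,0.025],[0.005,-0.02,0.02],[0.007,-0.025,0.012],[0.008,-0.03,0],[0.008,-0.03,0]],"delta_rot":[[0,0,0],[0,0,0],[0,0,0],[0,0,0],[0,0,0],[0,0,0],[0,0,0],[0,0,0]]}'; python3 -m inch '{"claw":[255,255,255,255,255,255,255,255],"xyz":[[0.008,-0.03,0],[0.008,-0.035,0],[0.008,-0.035,0],[0.008,-0.035,0],[0.008,-0.03,0],[0.005,-0.025,0],[0.003,-0.02,0],[0,-0.01,0]],"delta_rot":[[0,0,0],[0,0,0],[0,0,0],[0,0,0],[0,0,0],[0,0,0],[0,0,0],[0,0,0]]}'; python3 -m inch '{"claw":[255,255,255,255,255,255,255,255],"xyz":[[0,-0.005,0],[0,0,0],[0,0,0],[0,0,0],[0,0,0],[0,0,0],[0,0,0],[0,0,0]],"delta_rot":[[0,0,0],[0,0,0],[0,0,0],[0,0,0],[0,0,0],[0,0,0],[0,0,0],[0,0,0]]}'
```

```text
30 [0.5831 0.2384 0.1423]
80 [0.5697 0.2289 0.1423]
130 [0.5549 0.2186 0.1422]
180 [0.539  0.2073 0.1422]
220 [0.5251 0.1975 0.1423]
240 [0.5176 0.1924 0.1422]
time: 14.85
tcp_pos: [0.5336, 0.0562, 0.2455]
ee_rot: [[0.819, 0.574, -0.0], [0.574, -0.819, -0.0], [-0.0, -0.0, -1.0]]
wrist_force: [-0.1, -0.5, -2.7]
gripper_width: 0.0108
time: 15.85
tcp_pos: [0.5814, -0.1639, 0.245]
ee_rot: [[0.82, 0.573, -0.001], [0.573, -0.82, 0.0], [-0.0, -0.001, -1.0]]
wrist_force: [0.5, 0.1, -3.6]
gripper_width: 0.0106
time: 16.85
tcp_pos: [0.5815, -0.168, 0.2453]
ee_rot: [[0.819, 0.573, -0.0], [0.573, -0.819, -0.0], [-0.0, 0.0, -1.0]]
wrist_force: [-0.2, -0.2, -3.0]
gripper_width: 0.011
```

```bash
python3 - <<'E'
from h import *
shot("scene","scene7"); c=shot("side","side7"); c=shot("wrist","wrist7");s=arm.state();print(s["tcp_pos"],s["wrist_force"],s["wrist_torque"],s["gripper_width"])
a=load("scene7")["img"][100:230,230:390,::-1]; b=load("side7")["img"][100:230,240:400,::-1]
cv2.imwrite("pics/zs7.png",cv2.resize(np.hstack([a,b]),None,fx=2.5,fy=2.5,interpolation=cv2.INTER_CUBIC))
E
```

```text
[ 0.58151667 -0.16800227  0.24528653] [ 0.16812334  0.36066921 -2.28784688] [-0.01041458 -0.01076732 -0.04545359] 0.010524303308948484
```

View pics/zs7.png

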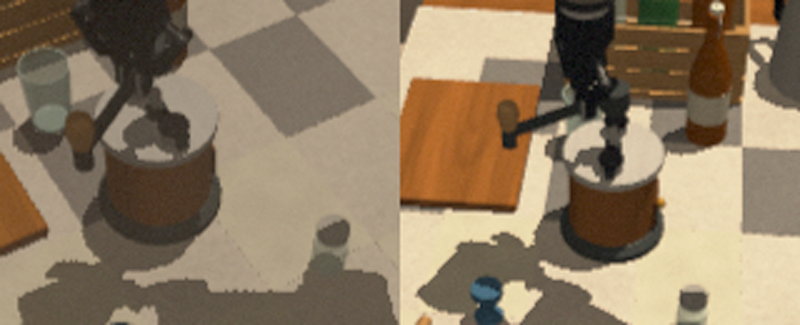

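View pics/wrist7.png

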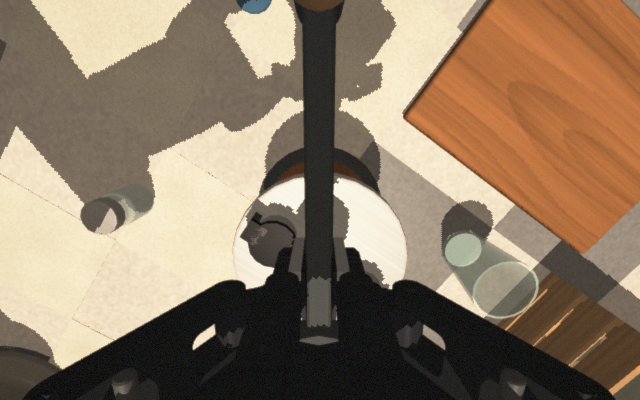

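```bash
python3 - <<'E'
from h import *
from scipy.optimize import least_squares
def circ(p,r,x0):
    e=cv2.convexHull(p[:,:2].astype(np.float32))[:,0]
    return least_squares(lambda q:np.hypot(*(e-q).T)-r,x0,loss="soft_l1",f_scale=.001).x
for n in ("scene7","side7"):
    W=cloud(load(n)).reshape(-1,3); W=W[np.all(np.isfinite(W),1)]
    n_=np.hypot(W[:,0]-.544,W[:,1]+.194)
    deck=W[(n_<.085)&(W[:,2]>.145)&(W[:,2]<.155)]; print(n,"deck",circ(deck,.072,[.544,-.194]),len(deck))
    rim=W[(n_<.09)&(W[:,2]>.003)&(W[:,2]<.03)]
    h=W[(n_<.035)&(W[:,2]>.215)&(W[:,2]<.27)]; print("hub all",len(h),h.min(0),h.max(0))
    s=W[(n_<.03)&(W[:,2]>.165)&(W[:,2]<.2)]; print("spindle",len(s), s.mean(0) if len(s) else "")
    # hub side wall: fit cylinder r=21 (below bar)
    w=h[(h[:,2]>.228)&(h[:,2]<.258)]
    f=least_squares(lambda q:np.hypot(*(w[:,:2]-q).T)-.021,[.544,-.194],loss="soft_l1",f_scale=.001); print("hub axis fit",f.x,len(w),np.median(abs(f.fun)))
    for nm,yc in (("L",-.152),("R",-.236)):
        k=W[(np.hypot(W[:,0]-.544,W[:,1]-yc)<.016)&(W[:,2]>.155)&(W[:,2]<.22)]; print(nm,len(k),np.median(k,0) if len(k) else "",k[:,2].max() if len(k) else "")
    kb=W[(np.hypot(W[:,0]-.675,W[:,1]+.102)<.03)&(W[:,2]>.2)]; print("knob",kb.min(0),kb.max(0))
# spindle/tubes in scene3
E
```

```text
scene7 deck [ 0.54458767 -0.19462961] 966
hub all 44 [ 0.52721701 -0.20114418  0.22450793] [ 0.55304387 -0.1731954   0.26242722]
spindle 66 [ 0.54463008 -0.18662859  0.175921  ]
hub axis fit [ 0.54276087 -0.19581157] 17 0.0005449263993345631
L 88 [ 0.54667038 -0.15076972  0.17172403] 0.1764222798227505
R 6 [ 0.55097848 -0.22430057  0.15586635] 0.16395045015759846
knob [ 0.649553   -0.11519294  0.22339895] [ 0.68814871 -0.08777505  0.29844299]
side7 deck [ 0.54567032 -0.19119749] 636
hub all 123 [ 0.52522577 -0.21220121  0.22486644] [ 0.56461444 -0.16646855  0.26292019]
spindle 41 [ 0.5438145  -0.19128865  0.1752963 ]
hub axis fit [ 0.5460392  -0.19327083] 90 0.0018335681466635136
L 53 [ 0.54324137 -0.1518983   0.17123886] 0.17939236461641572
R 37 [ 0.54453107 -0.23204272  0.17053097] 0.17624011526648942
knob [ 0.64764128 -0.12153657  0.22447097] [ 0.68743842 -0.08276113  0.29864458]
```

```bash
python3 -m inch '{"claw":[255,255,255,255,255,255,255,255],"xyz":[[0.0005,0.001,0],[0,0,0],[0,0,0],[0,0,0],[0,0,0],[0,0,0],[0,0,0],[0,0,0]],"delta_rot":[[0,0,0],[0,0,0],[0,0,0],[0,0,0],[0,0,0],[0,0,0],[0,0,0],[0,0,0]]}'; python3 -c "
from cell import arm
print(abs(arm.state()['qd']).max(), arm.sign_off())"
```

```text
time: 18.0
tcp_pos: [0.582, -0.167, 0.2453]
ee_rot: [[0.819, 0.574, 0.0], [0.574, -0.819, -0.0], [-0.0, 0.0, -1.0]]
wrist_force: [-0.4, -0.1, -3.9]
gripper_width: 0.0106
the job is handed in; nothing more can be done
0.0775709693081553 None
```

I pressed both caps shut, about 16 N on each. Then I picked up the crank by its balance point and brought the hub over the spindle, and I handed the job in at 18 s still gripping it.

- **Caps:** the last cloud puts the left cap's top at about 0.171 to 0.172 m and the right's at about 0.171 m in the side view, against 0.173 m when shut. In that last scene view the arm hid most of the right cap (6 readings, useless). The scene view taken just after pressing, with the arm away, showed both caps flat.
- **Level:** the bar measured flat at 0.142 m along its length after lifting. At the end the knob's top stood at about 0.2985 m, as it should for a level crank.
- **Hub height:** its underside is about 0.227 m up, roughly 37 mm clear above the spindle top.
- **Centring:** the two cameras each put the hub about 2 mm from the mill's axis, roughly the calibration limit. They differed by up to 3 mm on the absolute position of the hub and the mill. I made a final nudge of about 1 mm and did not re-measure it.
- **Stillness:** joint speeds at hand-in were below 0.1 degrees/s.
- **Other things on the table:** I did not touch any of them, though I did not measure their positions again at the end.

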